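# Reset a depth stop held by a jam nut

### The arm

A 6-joint arm with a two-finger parallel gripper is mounted at the origin on a cart in front of the work surface, level with it; the furniture and walls round the work are solid. World frame = base frame: x ahead of the robot, y to its left, z up, the work surface at z = 0. Lengths are in m, angles in degrees, forces in N, time in s.
With the tool pointing down it reaches from about 0.3 to 0.75 m from the base axis. Payload 8.5 kg.
Tool frame: the origin (TCP) lies at the very end of the fingers, on their centre line; the grasp point (between the pads) lies 19 mm behind it; z points along the fingers, y is the line along which they close (so a half turn about z gives the same grasp; the last joint's range is limited). The gripper opens to 85 mm and grips with 20 to 120 N. Pads are 22 mm wide; open, the fingers measure 114 mm over their backs; the gripper's body (76 mm by 85 mm) begins 54 mm behind the grasp point. The pads swing forward as they close: fully open they stand 13 mm farther back than shut.
Start: joints at [-80.174, 21.807, 74.336, -0, 83.858, -12.336], TCP at [0.207, -0.509, 0.204] pointing down, gripper open.
Joint ranges: [-178.18, 178.18], [-50.72, 133.34], [12.68, 142.11], [-81.47, 261.47], [9.98, 163.14], [-165.26, 165.26]. Speed limits (degrees/s): [136.94, 136.94, 180, 180, 180, 180].

### API

Orientations are given as a 3x3 rotation matrix whose columns are the frame's x, y, z axes.
In Python, from rig import env, imaging gives the robot as it stands. The module is installed in compiled form; this text tells all that it offers.
- The arm moves only by the tool arm_command, never from a script. Its arguments are lists of equal length, an entry for each row: "turn": the turn, a rotation vector about the tool's x, y, z in units of 5 degrees (1.0 is 5 degrees), a list of three; "xyz": the shift along the tool's x, y, z in units of 50 mm (1.0 is 50 mm), a list of three; "claw": the finger opening in mm, from 0 to 85.4. A call has 1 to 12 rows; each row shifts and turns the commanded pose from where the row before left it, along the tool's axes as they then stand; what a row does not reach is not made up. A row lasts 1/10 s, in which the tool goes at most 50 mm and 8.59 degrees, less where a joint would pass 70% of its speed; a pose out of reach is approached as far as the arm can. A call is refused whole if a number of a shift passes 1 or a number of a turn 1, either way. A call with a gripper value outside its range is refused whole. The fingers move at their own pace and stop on an object; "squeeze" is the grip in N (left out, the last holds). Time passes only in rows, so rows that do not move let the fingers close. It gives the time, the measured TCP pose, the force, the opening and the grip force at its end, in the units of the state.
- env.observe(): the state, without advancing time (a new reading comes with each control period).
- imaging.get_image(name): name is "scene" or "side" or "wrist"; returns (picture, depth): 384x512x3 uint8, blue, green, red; 384x512 float32, m along the optical axis (not along the pixel's ray), 0 where there is no reading.
- imaging.camera_info(name): a dict with "camera_matrix" (3x3 intrinsics, pixels), "rvec" (rotation vector, rad) and "tvec" (3), from world to camera coordinates, as OpenCV has them. Camera axes: x right, y down, z forward; pixel columns grow to the right and rows downward; lengths in m; the calibration is good to about 2 mm. A picture is of the moment at which its call begins: read the wrist's pose just before it. camera_info takes no time and is no camera call; for the wrist camera it gives the pose at the moment of the call.
- env.close_job(): hands the job in; it is judged then, once.
The state is a dict: "time_s": time; "q": joint angles; "qvel": joint speeds; "joint_efforts": joint torques, N m; "position": TCP position; "tool_rot": TCP orientation; "ft_force": force on the tool from outside, world axes, zero at the start; "wrist_torque": the same for the moment, N m; "grip_width": finger opening in m; "gripper_force": force on a finger pad.
Only numpy, scipy, OpenCV 4.12 (cv2) and the standard library are available. Lean on these libraries where they do the work, as an engineer would, in place of code of your own. Each camera call takes 0.05 s, during which the arm holds its last target. There are 200 camera calls.

### The job

On the depth stop with the yellow adjuster, swing the jam-nut lever anticlockwise well past half of its travel to loosen the nut, turn the yellow adjuster clockwise until its red pointer stands over the green line on the dial, then swing the lever back until the nut is fully tight again, with the pointer still on the line. Do not turn the adjuster while the nut is tight, and leave the depth stop with the blue adjuster alone.

Things in the scene. Friction and masses are not known exactly. Their poses are not given: they have to be found in the camera images.
- yellow_stop: Depth stop fixed on the bench: grey base plate 124 x 110 x 12 mm, on it a round white dial (radius 45, top 39 mm above the bench), over it on one vertical axis the jam nut, then the yellow adjuster. Origin: centre of the plate's underside, on that axis; z up. The green line on the dial points from the axis along the stop's own -x.
- lever_grip (a point): Middle of the upright round black grip on the end of the jam nut's steel lever: 20 mm in diameter, from 54 to 89 mm above the bench (this point 72 mm), 85 mm from the stop's axis. The lever rod under it is 10 mm thick, top at 52 mm. With the nut fully tight the lever points 75 degrees anticlockwise, seen from above, from the stop's own +x.
- jam_nut (a joint): Jam nut angle, rad: 0 = fully tight (lever at its pin), up to 0.96 as the lever swings anticlockwise seen from above (loosening). Starts at 0 to 0.05, stays where it is left; swinging it takes about 3 N at the grip all the way. Below about 0.15 it counts as tight: the adjuster must not be turned then. Turning the nut does not turn the adjuster along.
- adjuster (a joint): Yellow adjuster angle, rad: 0 = red pointer over the green line, positive anticlockwise from above (limits -0.5, 1.6); starts at 0.6 to 1.2. Stays where left, turns easily (0.06 N m). Grip: an upright bar across the axis, 46 long, 13 thick, 90 to 130 mm above the bench, on a round head of radius 22. At 0 the bar lies along the stop's x; the pointer (42 mm long) is in line with it.
- blue_stop: A second depth stop of the same make, size and axes, but with a blue adjuster; to be left alone. Origin: centre of the underside of its base plate.

How it is judged:
By the outcome, as a careful person would: the job done as asked, in the order asked, and still so for the second after the job is handed in, with the robot touching nothing.
It also fails if it takes over 61 s, if anything falls off the work surface, if the arm or the gripper's body presses on something with over 40 N, if the wrist force passes 120 N, or if a joint passes its speed limit or range.

## Working session

There is one attempt and no reset: what is moved stays moved. The work goes in short steps, Python scripts to look and compute and a tool call to move; the robot and the scene stay as the last step left them, time stands still between calls to the robot, and variables do not carry over. Pictures are saved under pics/ and viewed, at most 10 in all, crops included, and the job is handed in when it is done.

Besides the shell and the picture viewer there is one more tool, called after "Request:" as name(argument=value, ...), one argument or row to a line, values as JSON. arm_command: Moves the arm, as the interface text tells. Its arguments: {"type":"object","properties":{"turn":{"type":"array"},"xyz":{"type":"array"},"claw":{"type":"array"},"squeeze":{"type":"number"}},"required":["turn","xyz","claw"]}

```bash
mkdir -p pics
python3 - <<'E'
from rig import env, imaging
import cv2,numpy as np
o=env.observe();print(o['time_s'],o['position'],np.round(o['tool_rot'],3))
for n in("scene","side"):
    p,d=imaging.get_image(n);cv2.imwrite(f"pics/{n}0.png",p);np.savez(f"{n}0.npz",p=p,d=d)
    i=imaging.camera_info(n);print(n,i)
E
```

```text
0.0 [ 0.20742604 -0.50901966  0.20367675] [[ 0.926  0.377 -0.   ]
 [ 0.377 -0.926  0.002]
 [ 0.    -0.002 -1.   ]]
scene {'camera_matrix': array([[410.02101917,   0.        , 254.69078015],
       [  0.        , 410.02101917, 197.11299715],
       [  0.        ,   0.        ,   1.        ]]), 'rvec': array([ 1.02632627, -2.12045042,  1.26098467]), 'tvec': array([0.33763788, 0.25435995, 0.52781252])}
side {'camera_matrix': array([[372.74981643,   0.        , 252.68297341],
       [  0.        , 372.74981643, 187.87575539],
       [  0.        ,   0.        ,   1.        ]]), 'rvec': array([ 2.19598884, -0.17825457,  0.12429306]), 'tvec': array([-0.52364481,  0.15044691,  0.82685515])}
```

View pics/scene0.png

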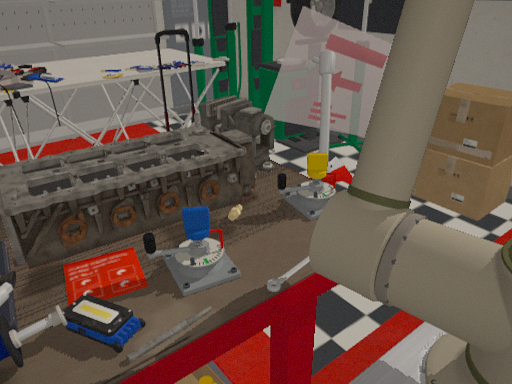

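View pics/side0.png

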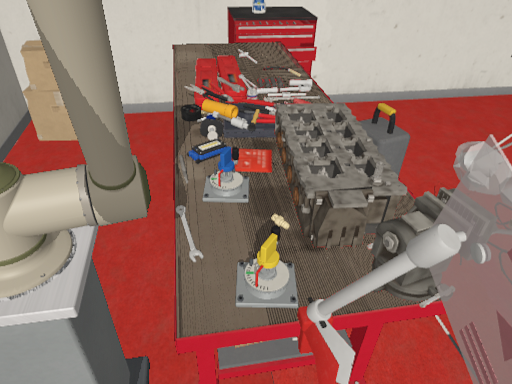

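The scene view shows the yellow stop near (315,190) and the blue one near (198,250). The side view shows the yellow stop near (267,280), with a lamp arm to its right. I'll enlarge the yellow stop in both.

```bash
cat > h.py <<'E'
import numpy as np,cv2
from rig import env,imaging
def cam(n):
    i=imaging.camera_info(n);return i['camera_matrix'],cv2.Rodrigues(np.array(i['rvec']))[0],np.array(i['tvec']).ravel()
def onz(n,uv,z,c=None):
    K,R,t=c or cam(n);r=R.T@np.linalg.inv(K)@np.array([*uv,1.]);o=-R.T@t
    return o+r*(z-o[2])/r[2]
def proj(n,P,c=None):
    K,R,t=c or cam(n);p=(R@np.atleast_2d(P).T).T+t;p=(K@p.T).T;return p[:,:2]/p[:,2:]
def xyzmap(n,d,c=None):
    K,R,t=c or cam(n);v,u=np.mgrid[:384,:512]
    p=np.stack([(u-K[0,2])/K[0,0]*d,(v-K[1,2])/K[1,1]*d,d],-1);return (p-t)@R
E
python3 - <<'E'
from h import *
p=np.load('side0.npz')['p'];s=np.load('scene0.npz')['p']
a=cv2.resize(p[205:315,225:310],None,fx=5,fy=5,interpolation=cv2.INTER_CUBIC)
b=cv2.resize(s[145:225,270:345],None,fx=5,fy=5,interpolation=cv2.INTER_CUBIC)
im=np.zeros((550,800,3),np.uint8);im[:,:425]=a;im[:400,425:]=b
cv2.imwrite('pics/crop0.png',im)
m=xyzmap('side',np.load('side0.npz')['d'])
hsv=cv2.cvtColor(p,cv2.COLOR_BGR2HSV)
w=np.zeros(p.shape[:2],bool);w[205:315,225:310]=1
y=w&(hsv[...,0]>20)&(hsv[...,0]<35)&(hsv[...,1]>150)
q=m[y];print(len(q),q.min(0),q.max(0),np.median(q,0))
E
```

```text
534 [ 4.00401868e-01 -6.59031323e-01  5.07711548e-06] [ 0.57543324 -0.07015687  0.62119534] [ 0.52927255 -0.17606615  0.10101886]
```

View pics/crop0.png

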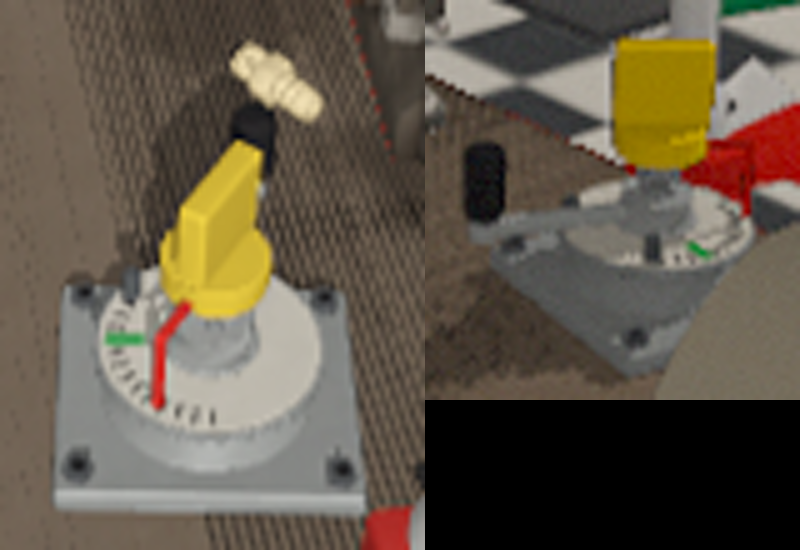

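The crop shows the plate corners near side pixels (238,262), (295,262), (297,304) and (236,304). The green line points left, the red pointer points to lower left, and the lever points away towards +y. Next I fit the pose.

Run:
```python
from h import *
S=lambda x,y:(225+x/5-.4,205+y/5-.4)
C=[onz('side',S(*c),.012)[:2] for c in [(65,285),(348,287),(362,497),(55,493)]]
for c in C:print(c)
print('edges',[np.linalg.norm(C[i]-C[i-3]) for i in range(4)],'centre',np.mean(C,0))
g=np.array([onz('side',S(*c),.039)[:2] for c in [(106,339),(144,339)]]);print('green',g)
c=np.mean(C,0)
for e in C[1]-C[0],C[2]-C[3],C[0]-C[3],C[1]-C[2]:print(np.degrees(np.arctan2(e[1],e[0])))
print('dial ctr',[onz('side',S(*c),.039)[:2] for c in [(98,345),(322,345),(210,433)]])
# ground: depth maps; yellow bar top
for n,(u0,v0,u1,v1) in dict(side=(225,205,310,315),scene=(270,145,345,225)).items():
    z=np.load(n+'0.npz');m=xyzmap(n,z['d']);h=cv2.cvtColor(z['p'],cv2.COLOR_BGR2HSV)
    w=np.zeros((384,512),bool);w[v0:v1,u0:u1]=1
    t=w&(m[...,2]>.126)&(m[...,2]<.134)&(h[...,1]>120)&(h[...,0]<40)&(h[...,0]>15)&(m[...,0]>.3)&(m[...,0]<.8)
    q=m[t];print(n,'bartop',len(q),q.mean(0),q.std(0))
    if len(q)>5:
        print(cv2.minAreaRect(q[:,:2].astype(np.float32)*1000))
    k=w&(z['p'].max(2)<45)&(m[...,2]>.056)&(m[...,2]<.095)&(m[...,0]>.3)&(m[...,0]<.8);q=m[k]
    print('grip',len(q),q.mean(0) if len(q) else 0,np.ptp(q,0) if len(q) else 0)
# anything tall near
m=xyzmap('side',np.load('side0.npz')['d']);mm=m.reshape(-1,3);mm=mm[np.isfinite(mm).all(1)]
r=np.hypot(mm[:,0]-c[0],mm[:,1]-c[1])
for z0 in np.arange(.02,.7,.06):
    s=(mm[:,2]>z0)&(mm[:,2]<z0+.06)&(r<.3)&(r>.08);q=mm[s]
    if len(q):print(round(z0,2),len(q),'min r',r[s].min(),q[r[s].argmin()],q.min(0)[:2],q.max(0)[:2])
```

```text
[ 0.48013322 -0.10238103]
[ 0.60231434 -0.12226541]
[ 0.57900884 -0.22924356]
[ 0.46102729 -0.20877894]
edges [np.float64(0.1237885823446806), np.float64(0.1094873110922873), np.float64(0.11974325130383376), np.float64(0.10809973160366068)] centre [ 0.53062092 -0.16566724]
green [[ 0.48885821 -0.15841974]
 [ 0.50405349 -0.16076463]]
-9.24356957289402
-9.84039478248512
79.81986070931009
77.709975358705
dial ctr [array([ 0.48517542, -0.16101846]), array([ 0.57470178, -0.17484591]), array([ 0.52096798, -0.21074999])]
side bartop 126 [ 0.52922334 -0.16742121  0.12928792] [0.00914585 0.01017488 0.00119672]
((529.6140747070312, -166.1451873779297), (45.72869110107422, 12.871175765991211), 48.23868942260742)
grip 74 [ 0.56339646 -0.09173627  0.08270391] [0.0181617  0.01687488 0.0310646 ]
scene bartop 46 [ 0.52666347 -0.16223994  0.12725406] [0.00857654 0.00987745 0.00069154]
((526.940673828125, -162.712158203125), (42.20732879638672, 13.791281700134277), 52.60315704345703)
grip 111 [ 0.55612283 -0.08206194  0.07358531] [0.01615377 0.01865057 0.03107408]
0.02 4033 min r 0.08022692923888816 [
[... 386 characters left out ...]
31863723  0.20257144] [ 0.25287694 -0.37220315] [0.79069223 0.00252197]
0.26 3615 min r 0.22721831802585454 [ 0.68219043 -0.33494467  0.27043957] [ 0.24375682 -0.38582552] [ 0.78114169 -0.00914922]
0.32 2627 min r 0.25547043483309706 [ 0.29151543 -0.07570222  0.37889721] [ 0.23841042 -0.36889602] [ 0.76966465 -0.03162874]
0.38 2590 min r 0.24385263978043917 [ 0.29664566 -0.09696728  0.43957174] [ 0.234808   -0.37073636] [ 0.75951119 -0.0561365 ]
0.44 2506 min r 0.23372706337714377 [ 0.30178793 -0.11808784  0.49866305] [ 0.2323192  -0.15268616] [ 0.30263605 -0.07723177]
0.5 2249 min r 0.22933067078280525 [ 0.30422106 -0.1291206   0.53242896] [ 0.23110823 -0.16886637] [ 0.30475365 -0.10277678]
```

Request:
arm_command(
  turn=[
    [0,0,-0.7],
    [0,0,0],
    [0,0,0],
    [0,0,0],
    [0,0,0],
    [0,0,0],
    [0,0,0],
    [0,0,0],
    [0,0,0],
    [0,0,0],
    [0,0,0],
    [0,0,0],
  ],
  xyz=[
    [0.4,-0.2,-0.2],
    [0.75,-0.43,-0.1],
    [0.75,-0.43,-0.1],
    [0.75,-0.43,-0.1],
    [0.75,-0.43,-0.1],
    [0.75,-0.43,-0.1],
    [0.75,-0.43,0],
    [0.75,-0.43,0],
    [0.75,-0.43,0],
    [0.75,-0.43,0],
    [0.75,-0.43,0],
    [0.75,-0.43,0],
  ],
  claw=[60,60,60,60,60,60,60,60,60,60,60,60],
)

```text
time_s: 1.3
position: [0.4922, -0.099, 0.2391]
tool_rot: [[0.901, 0.433, -0.0], [0.433, -0.901, 0.0], [-0.0, -0.0, -1.0]]
ft_force: [0.3, -0.2, -0.6]
grip_width: 0.0597
gripper_force: 0.0
```

Run:
```python
from h import *
o=env.observe();R=o['tool_rot'];print(o['time_s'],o['position'],np.degrees(np.arctan2(R[1,0],R[0,0])),R[2])
env.observe();c=cam('wrist');p,d=imaging.get_image('wrist');np.savez('w1.npz',p=p,d=d,K=c[0],R=c[1],t=c[2]);cv2.imwrite('pics/w1.png',cv2.resize(p,(768,576),interpolation=cv2.INTER_CUBIC))
print(-c[1].T@c[2])
m=xyzmap('side',np.load('side0.npz')['d']).reshape(-1,3)
for z0 in(.05,.12,.2):
    s=m[(m[:,2]>z0)&(m[:,1]>-.06)&(m[:,1]<.05)&(m[:,0]>.5)&(m[:,0]<.8)];print(z0,len(s),s[:,0].min() if len(s) else 0,s[:,2].max() if len(s) else 0)
```

```text
1.3 [ 0.49223335 -0.09900141  0.23914872] 25.663014438541136 [-3.13743157e-04 -3.15748713e-04 -9.99999901e-01]
[ 0.55622019 -0.06720067  0.40913935]
0.05 2294 0.6386432357812086 0.14483462641614356
0.12 1727 0.6386432357812086 0.14483462641614356
0.2 0 0 0
```

View pics/w1.png

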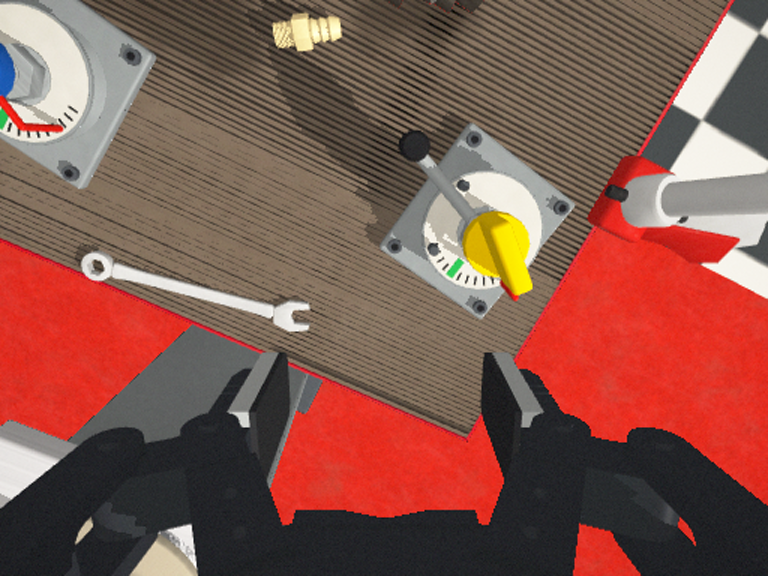

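The wrist view shows plate corners at (472,124), (575,208), (481,318) and (381,247). The grip top is at (415,145), the yellow bar runs along (500,220)-(516,292), and the green line runs from (450,276) to (463,260).

Run:
```python
from h import *
z=np.load('w1.npz');c=(z['K'],z['R'],z['t']);s=2/3
f=lambda u,v,h:onz(0,((u+.5)*s-.5,(v+.5)*s-.5),h,c)[:2]
C=[f(*q,.012) for q in[(472,124),(575,208),(481,318),(381,247)]]
print(C,np.mean(C,0),[np.linalg.norm(C[i]-C[i-1]) for i in range(4)])
for e in C[1]-C[0],C[2]-C[3],C[0]-C[3],C[1]-C[2]:print(np.degrees(np.arctan2(e[1],e[0])))
print('grip',f(415,145,.089),'green',f(450,276,.039),f(463,260,.039))
m=xyzmap(0,z['d'],c);h=cv2.cvtColor(z['p'],cv2.COLOR_BGR2HSV);print('zchk',m[60:70,180:200,2].mean())
t=(m[...,2]>.125)&(m[...,2]<.135)&(h[...,1]>120)&(h[...,0]<40)&(h[...,0]>15)
q=m[t];print(len(q));print(cv2.minAreaRect(q[:,:2].astype(np.float32)*1000),q.mean(0))
k=(m[...,2]>.084)&(m[...,2]<.094)&(z['p'].max(2)<70)&(abs(m[...,0]-.56)<.04)&(abs(m[...,1]+.085)<.04);q=m[k]
print('grip',len(q),cv2.minEnclosingCircle(q[:,:2].astype(np.float32)*1000))
```

```text
[array([ 0.59804306, -0.12193015]), array([ 0.57728107, -0.22814511]), array([ 0.46111712, -0.20519732]), array([ 0.48007379, -0.10028301])] [ 0.52912876 -0.1638889 ] [np.float64(0.11993892592346382), np.float64(0.10822513036561607), np.float64(0.11840887987246373), np.float64(0.10661317266701117)]
-101.06022805532402
-100.24210522680421
-10.397992313801229
-11.17470443389628
grip [ 0.56327044 -0.08493009] green [ 0.48780172 -0.15692344] [ 0.503612   -0.16002117]
zchk 0.0038323002859152037
753
((529.3697509765625, -162.85337829589844), (46.12337112426758, 13.075687408447266), 48.9972038269043) [ 0.5299393  -0.16153871  0.12996977]
grip 334 ((562.923095703125, -84.73751068115234), 9.710579872131348)
```

Request:
arm_command(
  turn=[
    [0,0,0],
    [0,0,0],
    [0,0,-0.91],
    [0,0,-0.91],
    [0,0,-0.91],
    [0,0,-0.91],
    [0,0,-0.91],
    [0,0,-0.91],
    [0,0,-0.91],
    [0,0,-0.91],
    [0,0,-0.91],
    [0,0,0],
  ],
  xyz=[
    [0.7,0.18,0],
    [0.7,0.18,0],
    [0,0,0.25],
    [0,0,0.3],
    [0,0,0.3],
    [0,0,0.3],
    [0,0,0.3],
    [0,0,0.3],
    [0,0,0.3],
    [0,0,0.2],
    [0,0,0.1],
    [0,0,0],
  ],
  claw=[40,40,40,40,40,40,40,40,40,40,40,40],
)

```text
time_s: 2.55
position: [0.562, -0.0865, 0.1208]
tool_rot: [[0.396, 0.918, -0.002], [0.918, -0.396, 0.001], [-0.0, -0.002, -1.0]]
ft_force: [0.4, 0.4, 0.6]
grip_width: 0.0402
gripper_force: 0.0
```

```bash
cat >> h.py <<'E'
def st(tgt=None):
    o=env.observe();R=o['tool_rot'];y=np.degrees(np.arctan2(R[1,0],R[0,0]))
    print(o['time_s'],np.round(o['position'],4),'yaw',round(y,2),np.round(o['ft_force'],1),o['grip_width'],o['gripper_force'])
    if tgt: print('need units',np.round(R.T@(np.array(tgt[:3])-o['position'])/.05,3),'turnz',round((y-tgt[3])/5,3))
E
python3 -c "
from h import *
st((.563,-.085,.058,66.6))"
```

```text
2.55 [ 0.562  -0.0865  0.1208] yaw 66.64 [0.4 0.4 0.6] 0.04022939624235012 0.0
need units [0.036 0.01  1.256] turnz 0.009
```

Request:
arm_command(
  turn=[
    [0,0,0],
    [0,0,0],
    [0,0,0],
    [0,0,0],
    [0,0,0],
    [0,0,0],
    [0,0,0],
  ],
  xyz=[
    [0.03,0.01,0.3],
    [0,0,0.4],
    [0,0,0.35],
    [0,0,0.2],
    [0,0,0],
    [0,0,0],
    [0,0,0],
  ],
  claw=[40,40,40,40,24,24,24],
  squeeze=20,
)

```text
time_s: 3.25
position: [0.5641, -0.0856, 0.0603]
tool_rot: [[0.397, 0.918, 0.002], [0.918, -0.397, -0.001], [0.0, 0.002, -1.0]]
ft_force: [0.4, 0.1, 0.1]
grip_width: 0.0242
gripper_force: 0.0
```

```bash
python3 -c "
from h import *
st((.563,-.085,.058,66.6))
import cv2
c=cam('wrist');p,d=imaging.get_image('wrist');cv2.imwrite('pics/w2.png',p)"
```

```text
3.25 [ 0.5641 -0.0856  0.0603] yaw 66.59 [0.4 0.1 0.1] 0.024242531749414525 0.0
need units [ 0.003 -0.025  0.046] turnz -0.002
```

View pics/w2.png

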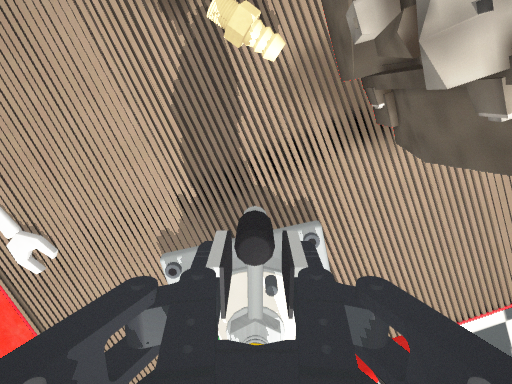

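The picture shows the grip at about (255,240), caged between the pads with the rod below it. Next I swing the lever in steps.

Request:
arm_command(
  turn=[
    [0,0,-0.4],
    [0,0,-0.8],
    [0,0,-0.8],
    [0,0,-0.8],
  ],
  xyz=[
    [-0.001,-0.06,0],
    [-0.004,-0.12,0],
    [-0.004,-0.12,0],
    [-0.004,-0.12,0],
  ],
  claw=[24,24,24,24],
)

```text
time_s: 3.7
position: [0.5445, -0.0798, 0.0603]
tool_rot: [[0.161, 0.987, 0.003], [0.987, -0.161, -0.001], [-0.001, 0.004, -1.0]]
ft_force: [2.9, -0.5, -0.2]
grip_width: 0.0238
gripper_force: 1.4
```

```bash
cat >> h.py <<'E'
def pol(A=(.529,-.1635)):
    st();o=env.observe();d=o['position'][:2]-np.array(A);print('r',np.hypot(*d),'ang',np.degrees(np.arctan2(d[1],d[0])))
E
python3 -c "
from h import *
pol()"
```

```text
3.7 [ 0.5445 -0.0798  0.0603] yaw 80.76 [ 2.9 -0.5 -0.2] 0.02375620628275058 1.370440409591538
r 0.08507573530168501 ang 79.53326111220169
```

Request:
arm_command(
  turn=[
    [0,0,-0.8],
    [0,0,-0.8],
    [0,0,-0.8],
    [0,0,-0.8],
    [0,0,-0.8],
    [0,0,-0.8],
    [0,0,-0.8],
    [0,0,-0.7],
    [0,0,0],
  ],
  xyz=[
    [-0.004,-0.12,0],
    [-0.004,-0.12,0],
    [-0.004,-0.12,0],
    [-0.004,-0.12,0],
    [-0.004,-0.12,0],
    [-0.004,-0.12,0],
    [-0.004,-0.12,0],
    [-0.004,-0.11,0],
    [0,0,0],
  ],
  claw=[24,24,24,24,24,24,24,24,24],
)

```text
time_s: 4.6
position: [0.4971, -0.0848, 0.0601]
tool_rot: [[-0.376, 0.926, 0.002], [0.926, 0.376, -0.0], [-0.001, 0.001, -1.0]]
ft_force: [0.3, 1.3, -0.4]
grip_width: 0.0241
gripper_force: 0.6
```

```bash
python3 -c "
from h import *
pol()"
```

```text
4.6 [ 0.4971 -0.0848  0.0601] yaw 112.11 [ 0.3  1.3 -0.4] 0.024085498141480827 0.5888761200549197
r 0.08495331996500158 ang 112.06882818227733
```

Request:
arm_command(
  turn=[
    [0,0,0],
    [0,0,0],
    [0,0,0],
    [0,0,0],
    [0,0,0.9],
    [0,0,1],
    [0,0,1],
    [0,0,1],
    [0,0,1],
    [0,0,1],
    [0,0,1],
    [0,0,1],
  ],
  xyz=[
    [0,0,0],
    [0,0,-0.4],
    [0,0,-0.8],
    [0,0,-0.9],
    [0,0,0],
    [0,0,0],
    [0,0,0],
    [0,0,0],
    [0,0,0],
    [0,0,0],
    [0,0,0],
    [0,0,0],
  ],
  claw=[40,40,40,40,40,40,40,40,40,40,40,40],
)

```text
time_s: 5.8
position: [0.4969, -0.0848, 0.1644]
tool_rot: [[0.304, 0.953, -0.0], [0.953, -0.304, -0.0], [-0.0, -0.0, -1.0]]
ft_force: [0.2, 0.0, 0.2]
grip_width: 0.0404
gripper_force: 0.0
```

Run:
```python
from h import *
st((.529,-.163,.1,49))
c=cam('wrist');p,d=imaging.get_image('wrist')
m=xyzmap(0,d,c);h=cv2.cvtColor(p,cv2.COLOR_BGR2HSV)
t=(m[...,2]>.125)&(m[...,2]<.135)&(h[...,1]>120)&(h[...,0]<40)&(h[...,0]>15)
q=m[t];print(len(q),cv2.minAreaRect(q[:,:2].astype(np.float32)*1000) if len(q)>5 else 0)
n='side';c=cam(n);p,d=imaging.get_image(n);m=xyzmap(n,d);k=(m[...,2]>.056)&(m[...,2]<.095)&(p.max(2)<45)&(np.hypot(m[...,0]-.5,m[...,1]+.085)<.04);q=m[k];print(len(q),q.mean(0) if len(q) else 0)
```

```text
5.8 [ 0.4969 -0.0848  0.1644] yaw 72.32 [0.2 0.  0.2] 0.040416271208599364 0.0
need units [-1.295  1.087  1.289] turnz 4.663
71 ((544.1202392578125, -146.77639770507812), (3.3125159740448, 9.63762378692627), 40.01235580444336)
114 [ 0.50076604 -0.09119515  0.07666756]
```

Request:
arm_command(
  turn=[
    [0,0,0],
    [0,0,0],
    [0,0,0.9],
    [0,0,0.9],
    [0,0,0.9],
    [0,0,0.96],
    [0,0,1],
    [0,0,0],
  ],
  xyz=[
    [-0.65,0.54,0],
    [-0.65,0.54,0],
    [0,0,0],
    [0,0,0],
    [0,0,0],
    [0,0,0],
    [0,0,0],
    [0,0,0],
  ],
  claw=[40,40,40,40,40,40,40,40],
)

```text
time_s: 6.7
position: [0.529, -0.1629, 0.1643]
tool_rot: [[0.651, 0.759, -0.0], [0.759, -0.651, -0.0], [-0.0, -0.0, -1.0]]
ft_force: [-0.5, -0.2, -0.6]
grip_width: 0.0399
gripper_force: 0.0
```

Run:
```python
from h import *
st((.529,-.1635,.1,49))
```

```text
6.7 [ 0.529  -0.1629  0.1643] yaw 49.35 [-0.5 -0.2 -0.6] 0.039913486417416794 0.0
need units [-0.008  0.008  1.287] turnz 0.069
```

Request:
arm_command(
  turn=[
    [0,0,0.07],
    [0,0,0],
    [0,0,0],
    [0,0,0],
    [0,0,0],
    [0,0,0],
    [0,0,0],
    [0,0,0],
    [0,0,0],
    [0,0,0],
  ],
  xyz=[
    [0,0.01,0.3],
    [0,0,0.4],
    [0,0,0.4],
    [0,0,0.15],
    [0,0,0],
    [0,0,0],
    [0,0,0],
    [0,0,0],
    [0,0,0],
    [0,0,0],
  ],
  claw=[40,40,40,40,15,15,10,5,5,5],
  squeeze=20,
)

```text
time_s: 7.7
position: [0.5298, -0.1635, 0.1032]
tool_rot: [[0.656, 0.755, 0.002], [0.755, -0.656, -0.001], [0.001, 0.002, -1.0]]
ft_force: [-1.2, 0.6, 6.5]
grip_width: 0.0046
gripper_force: 3.1
```

Run:
```python
from h import *
st((.529,-.1635,.1,49));print(env.observe()['wrist_torque'])
```

```text
7.7 [ 0.5298 -0.1635  0.1032] yaw 48.99 [-1.2  0.6  6.5] 0.0045691241631602535 3.0832668895163806
need units [-0.011 -0.012  0.065] turnz -0.003
[0.18024048 0.22358877 0.04515179]
```

Run:
```python
from h import *
p,d=imaging.get_image('side');s,_=imaging.get_image('scene')
a=cv2.resize(p[185:315,215:320],None,fx=4,fy=4,interpolation=cv2.INTER_CUBIC)
b=cv2.resize(s[105:235,260:350],None,fx=4,fy=4,interpolation=cv2.INTER_CUBIC)
cv2.imwrite('pics/c3.png',np.hstack([a,b]))
```

```text
(no output)
```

View pics/c3.png

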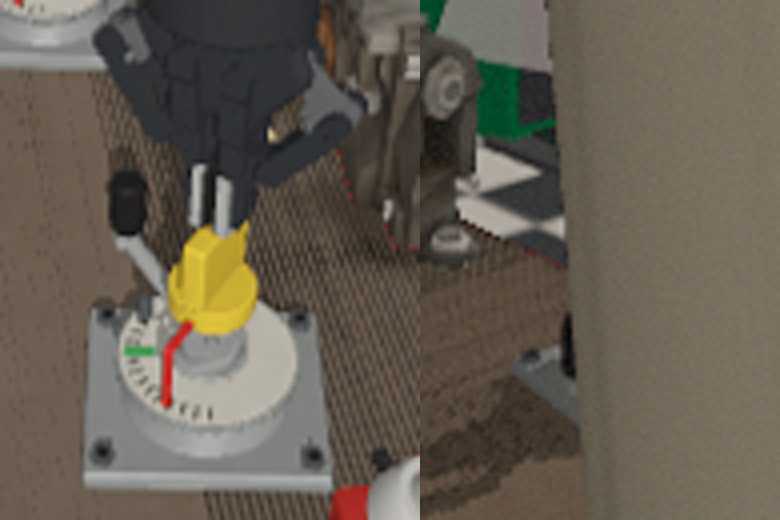

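The picture shows the fingertips ending near (220,235), at the far upper part of the bar. The pointer hasn't moved. I'll check where the TCP projects.

Run:
```python
from h import *
o=env.observe();T=o['position'];R=o['tool_rot']
f=lambda P:((proj('side',P)-[215,185]+.4)*4).round()
print('tcp',f(T),'bartop',f([.529,-.1635,.13]),'grasp',f(T-.019*R[:,2]))
for s in(-1,1):print(f(T+s*.0065*R[:,1]),f(T+s*.0065*R[:,1]+.011*R[:,0]), f(T+s*.0065*R[:,1]-.011*R[:,0]))
print(R)
p,d=imaging.get_image('side');m=xyzmap('side',d)
for v,u in((237,264),(243,265),(240,270),(235,270),(230,270),(232,265),(242,262),(250,265)):print(u,v,m[v,u].round(4),p[v,u])
p,d=imaging.get_image('wrist');cv2.imwrite('pics/w4.png',p)
```

```text
tcp [[212. 259.]] bartop [[213. 219.]] grasp [[214. 231.]]
[[201. 254.]] [[212. 240.]] [[189. 268.]]
[[224. 264.]] [[235. 251.]] [[213. 279.]]
[[ 6.56231237e-01  7.54556774e-01  2.15344149e-03]
 [ 7.54559625e-01 -6.56230564e-01 -1.10462898e-03]
 [ 5.79648847e-04  2.34979205e-03 -9.99997071e-01]]
264 237 [ 0.5199 -0.1686  0.1422] [157 161 161]
265 243 [ 0.5218 -0.1713  0.1291] [ 50 176 203]
270 240 [ 0.529  -0.179   0.1432] [166 170 170]
270 235 [ 0.5286 -0.1781  0.1549] [166 170 170]
270 230 [ 0.5281 -0.1772  0.1664] [159 162 162]
265 232 [ 0.5205 -0.1716  0.1574] [105 107 107]
262 242 [ 0.5472 -0.0396  0.0007] [53 61 70]
265 250 [ 0.5196 -0.1837  0.1236] [ 60 194 222]
```

View pics/w4.png

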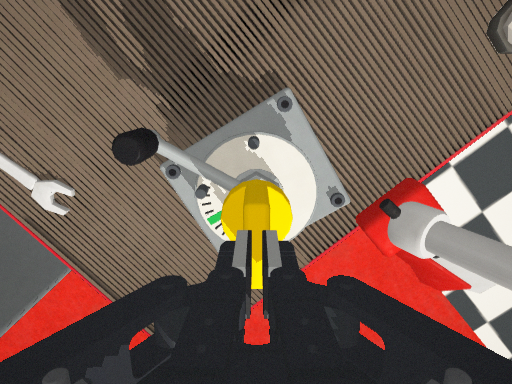

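Run:
```python
from h import *
o=env.observe();T=o['position'];R=o['tool_rot']
for n in('wrist','side'):
    c=cam(n);p,d=imaging.get_image(n);m=xyzmap(n,d,c);h=cv2.cvtColor(p,cv2.COLOR_BGR2HSV)
    L=(m-T)@R
    near=(abs(L[...,0])<.02)&(abs(L[...,1])<.03)&(L[...,2]>-.07)&(L[...,2]<.02)
    g=near&(h[...,1]<60); q=L[g]*1000
    print(n,len(q))
    for a in range(-22,24,4):
        s=q[(q[:,1]>=a)&(q[:,1]<a+4)]
        if len(s)>4:print('tool y',a,'max tool z',np.percentile(s[:,2],98).round(1),'x',s[:,0].min().round(1),s[:,0].max().round(1))
    y=near&(h[...,1]>150)&(h[...,0]>18)&(h[...,0]<35);q=L[y]*1000
    if len(q):print('yellow',len(q),q.min(0).round(1),q.max(0).round(1))
```

```text
wrist 2792
tool y -22 max tool z -67.4 x 7.2 8.8
tool y -18 max tool z -36.0 x 7.2 13.4
tool y -14 max tool z -35.0 x 7.1 14.5
tool y -10 max tool z -33.0 x 10.4 14.5
tool y -6 max tool z -34.3 x -9.5 13.3
tool y 2 max tool z -34.1 x -10.0 13.4
tool y 6 max tool z -33.3 x 7.4 14.0
tool y 10 max tool z -35.0 x 7.2 14.0
tool y 14 max tool z -37.6 x 7.2 13.5
tool y 18 max tool z -68.5 x 7.5 8.5
yellow 3017 [-19.9 -22.  -38.9] [20.  21.1 20. ]
side 275
tool y -14 max tool z -36.1 x -12.8 -5.4
tool y -10 max tool z -30.1 x -11.8 -7.7
tool y -6 max tool z -31.6 x -12.3 4.5
tool y -2 max tool z -30.0 x -11.9 1.8
tool y 2 max tool z -33.8 x -12.5 -7.4
tool y 6 max tool z -30.5 x -12.5 -5.4
tool y 10 max tool z -29.5 x -13.5 -5.1
tool y 14 max tool z -38.3 x -11.2 7.2
yellow 280 [-19.8 -19.7 -29. ] [19.5 22.9 19.9]
```

Run:
```python
from h import *
z=np.load('w1.npz');c=(z['K'],z['R'],z['t']);m=xyzmap(0,z['d'],c)
T=np.array([.49223,-.099,.23915]);a=np.radians(25.66)
R=np.array([[np.cos(a),np.sin(a),0],[np.sin(a),-np.cos(a),0],[0,0,-1.]])
L=(m-T)@R*1000
near=(abs(L[...,0])<25)&(abs(L[...,1])<70)&(L[...,2]>-80)&(L[...,2]<20);q=L[near]
for b in range(-60,60,6):
    s=q[(q[:,1]>=b)&(q[:,1]<b+6)]
    if len(s)>4:print(b,s[:,2].max().round(1),s[:,0].min().round(1),s[:,0].max().round(1))
o=env.observe();print(o['joint_efforts'],o['ft_force'],o['q'])
```

```text
-60 -75.8 7.1 13.3
-54 -72.6 6.9 13.2
-48 -38.8 6.8 13.7
-42 -36.8 7.1 15.1
-36 -32.4 -10.5 13.7
24 -32.0 -10.8 13.1
30 -35.9 0.5 15.0
36 -39.2 6.9 15.3
42 -42.1 7.1 13.4
48 -74.6 6.9 13.5
54 -77.2 11.9 13.5
[-3.05455998e-01 -4.37342119e+01 -1.89710945e+01 -6.07070583e-02
 -3.82873546e-01  5.59650125e-04] [-0.57814203  1.22330232  6.06647105] [-2.93815620e+01  2.75227132e+01  8.28542043e+01  5.23973273e-03
  6.94881289e+01  1.16300202e+01]
```

Both cameras put the real fingertips about 30 mm short of the reported TCP: they were resting on top of the bar at z≈0.13. So I'll work with the TCP about 30 mm lower. First I raise and open the gripper, then descend again while watching the force.

Request:
arm_command(
  turn=[
    [0,0,0],
    [0,0,0],
    [0,0,0],
    [0,0,0],
    [0,0,0],
    [0,0,0],
    [0,0,0],
    [0,0,0],
    [0,0,0],
  ],
  xyz=[
    [0,0,-0.25],
    [0,0,0],
    [0,0,0],
    [0,0,0],
    [0,0,0.2],
    [0,0,0.2],
    [0,0,0.2],
    [0,0,0],
    [0,0,0],
  ],
  claw=[10,40,40,40,40,40,40,40,40],
)

```text
time_s: 8.9
position: [0.5293, -0.1632, 0.0839]
tool_rot: [[0.657, 0.754, -0.001], [0.754, -0.657, 0.0], [-0.0, -0.001, -1.0]]
ft_force: [0.2, 0.1, 0.2]
grip_width: 0.0403
gripper_force: 0.0
```

Run:
```python
from h import *
st((.529,-.1635,.07,49));o=env.observe();T=o['position'];R=o['tool_rot']
c=cam('side');p,d=imaging.get_image('side');m=xyzmap('side',d,c);h=cv2.cvtColor(p,cv2.COLOR_BGR2HSV)
L=(m-T)@R*1000
near=(abs(L[...,0])<16)&(abs(L[...,1])<45)&(L[...,2]>-80)&(L[...,2]<0)&(h[...,1]<60);q=L[near]
for b in range(-44,44,6):
    s=q[(q[:,1]>=b)&(q[:,1]<b+6)]
    if len(s)>4:print(b,len(s),s[:,2].max().round(1))
cv2.imwrite('pics/c5.png',cv2.resize(p[185:315,215:320],None,fx=4,fy=4,interpolation=cv2.INTER_CUBIC))
```

```text
8.9 [ 0.5293 -0.1632  0.0839] yaw 48.96 [0.2 0.1 0.2] 0.04026860453539493 0.0
need units [-0.008  0.     0.279] turnz -0.008
-44 14 -69.6
-38 8 -53.1
-32 33 -35.8
-26 76 -30.9
-20 93 -28.9
22 69 -28.7
28 62 -30.0
34 38 -39.3
```

View pics/c5.png

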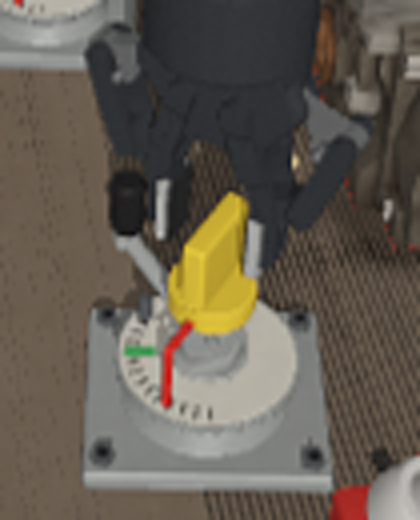

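The fingers now straddle the bar, with the tips at about z=0.113. I'll go 12 mm lower and grip.

Request:
arm_command(
  turn=[
    [0,0,0],
    [0,0,0],
    [0,0,0],
    [0,0,0],
    [0,0,0],
    [0,0,0],
    [0,0,0],
  ],
  xyz=[
    [0,0,0.12],
    [0,0,0.12],
    [0,0,0],
    [0,0,0],
    [0,0,0],
    [0,0,0],
    [0,0,0],
  ],
  claw=[40,40,20,10,8,8,8],
  squeeze=25,
)

```text
time_s: 9.65
position: [0.5295, -0.1634, 0.0722]
tool_rot: [[0.657, 0.754, 0.0], [0.754, -0.657, -0.0], [0.0, 0.0, -1.0]]
ft_force: [2.5, -2.8, -4.7]
grip_width: 0.0127
gripper_force: 30.2
```

Run:
```python
from h import *
st()
```

```text
9.65 [ 0.5295 -0.1634  0.0722] yaw 48.96 [ 2.5 -2.8 -4.7] 0.012663607740561285 30.2327898144722
```

Request:
arm_command(
  turn=[
    [0,0,0.5],
    [0,0,0.9],
    [0,0,1],
    [0,0,1],
    [0,0,1],
    [0,0,1],
    [0,0,1],
    [0,0,1],
    [0,0,1],
    [0,0,1],
    [0,0,0.9],
    [0,0,0],
  ],
  xyz=[
    [0,0,0],
    [0,0,0],
    [0,0,0],
    [0,0,0],
    [0,0,0],
    [0,0,0],
    [0,0,0],
    [0,0,0],
    [0,0,0],
    [0,0,0],
    [0,0,0],
    [0,0,0],
  ],
  claw=[8,8,8,8,8,8,8,8,8,8,8,8],
)

```text
time_s: 10.85
position: [0.5298, -0.1639, 0.0722]
tool_rot: [[0.999, -0.047, 0.001], [-0.047, -0.999, -0.001], [0.001, 0.001, -1.0]]
ft_force: [3.4, -4.0, -6.5]
grip_width: 0.0124
gripper_force: 30.0
```

Run:
```python
from h import *
st()
p,d=imaging.get_image('side');w,dw=imaging.get_image('wrist')
c=cam('wrist');np.savez('w6.npz',p=w,d=dw,K=c[0],R=c[1],t=c[2])
a=cv2.resize(p[215:315,225:305],None,fx=5,fy=5,interpolation=cv2.INTER_CUBIC)
cv2.imwrite('pics/c6.png',np.hstack([a,cv2.copyMakeBorder(cv2.resize(w,(400,300)),0,200,0,0,0)]))
```

```text
10.85 [ 0.5298 -0.1639  0.0722] yaw -2.69 [ 3.4 -4.  -6.5] 0.012444658812487732 29.998139441013336
```

View pics/c6.png

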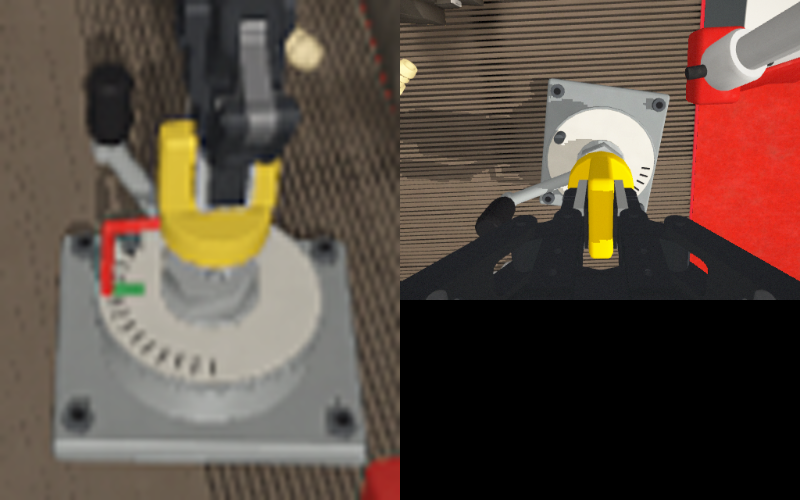

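The picture shows the pointer tip at (106,293), just short of the green line at (112-145,289). I'll measure the green line's angle about the dial centre in the same camera.

Run:
```python
from h import *
from scipy.optimize import least_squares
def ana(p,n,c,roi):
    v0,v1,u0,u1=roi
    S=6;q=cv2.resize(p[v0:v1,u0:u1],None,fx=S,fy=S,interpolation=cv2.INTER_CUBIC);h=cv2.cvtColor(q,cv2.COLOR_BGR2HSV).astype(int)
    W=lambda uv,z:np.array([onz(n,((u+.5)/S-.5+u0,(v+.5)/S-.5+v0),z,c)[:2] for u,v in uv])
    g=(h[...,0]>45)&(h[...,0]<80)&(h[...,1]>100)&(h[...,2]>80)
    gv,gu=np.nonzero(g);G=W(np.c_[gu,gv],.039)
    wh=((h[...,1]<60)&(q.min(2)>165)).astype(np.uint8)
    k,l,s,_=cv2.connectedComponentsWithStats(wh);i=1+s[1:,4].argmax()
    hull=cv2.convexHull(max(cv2.findContours((l==i).astype(np.uint8),0,1)[0],key=len))[:,0]
    H=W(hull,.039)
    f=least_squares(lambda a:np.hypot(*(H-a[:2]).T)-.045,G.mean(0)+[.03,0],loss='soft_l1',f_scale=.0005)
    f2=least_squares(lambda a:np.hypot(*(H-a[:2]).T)-a[2],[*f.x,.045],loss='soft_l1',f_scale=.0005)
    for A in f.x,f2.x:
        d=A[:2]-G.mean(0);print(n,'axis',A.round(4),'green yaw',np.degrees(np.arctan2(d[1],d[0])).round(2))
    r=((h[...,0]<8)|(h[...,0]>172))&(h[...,1]>180)&(h[...,2]>110)
    k,l,s,_=cv2.connectedComponentsWithStats(r.astype(np.uint8))
    for i in range(1,k):
        if s[i,4]>150:
            vv,uu=np.nonzero(l==i);b=vv>vv.max()-8
            t=(uu[b].mean(),vv.max()-2);
            for z in(.039,.042):
                P=W([t],z)[0];d=f.x-P;print('  red tip px',(t[0]/S+u0,t[1]/S+v0),z,P.round(4),'r',np.hypot(*d).round(4),'yaw',np.degrees(np.arctan2(d[1],d[0])).round(2))
    e=np.linalg.svd(G-G.mean(0),full_matrices=False)[2][0];print('green pca',np.degrees(np.arctan2(-e[1],-e[0])),G.mean(0))
c=cam('side')
print('START');ana(np.load('side0.npz')['p'],'side',c,(245,310,232,300))
p,d=imaging.get_image('side')
print('NOW');ana(p,'side',c,(245,310,232,300))
z=np.load('w1.npz');print('WRIST');ana(z['p'],'w',(z['K'],z['R'],z['t']),(75,220,250,390))
```

```text
START
side axis [ 0.5293 -0.1659] green yaw -10.96
side axis [ 0.5303 -0.1665  0.0441] green yaw -11.59
  red tip px (np.float64(256.6969696969697), np.float64(286.0)) 0.039 [ 0.5038 -0.1944] r 0.0383 yaw 48.13
  red tip px (np.float64(256.6969696969697), np.float64(286.0)) 0.042 [ 0.5032 -0.1968] r 0.0404 yaw 49.83
green pca 170.1458981058382 [ 0.49611289 -0.15947527]
NOW
side axis [ 0.5506 -0.1536] green yaw 6.66
side axis [ 0.519  -0.1587  0.0271] green yaw 2.92
  red tip px (np.float64(246.39761904761906), np.float64(273.3333333333333)) 0.039 [ 0.489  -0.1598] r 0.0619 yaw 5.78
  red tip px (np.float64(246.39761904761906), np.float64(273.3333333333333)) 0.042 [ 0.4885 -0.1624] r 0.0627 yaw 8.08
green pca 170.92688176904468 [ 0.49770198 -0.15974777]
WRIST
w axis [ 0.5574 -0.1734] green yaw -14.78
w axis [ 0.5551 -0.1658  0.0537] green yaw -8.35
  red tip px (np.float64(372.5414668265388), np.float64(219.5)) 0.039 [ 0.4866 -0.257 ] r 0.1095 yaw 49.7
  red tip px (np.float64(372.5414668265388), np.float64(219.5)) 0.042 [ 0.4871 -0.2554] r 0.108 yaw 49.4
  red tip px (np.float64(343.41525423728814), np.float64(200.16666666666669)) 0.039 [ 0.4927 -0.2127] r 0.0757 yaw 31.22
  red tip px (np.float64(343.41525423728814), np.float64(200.16666666666669)) 0.042 [ 0.4932 -0.2115] r 0.0746 yaw 30.65
green pca -9.594235867330008 [ 0.49534395 -0.15707079]
```

Request:
arm_command(
  turn=[
    [0,0,0.5],
    [0,0,0.6],
    [0,0,0.45],
    [0,0,0],
    [0,0,0],
  ],
  xyz=[
    [0,0,0],
    [0,0,0],
    [0,0,0],
    [0,0,0],
    [0,0,0],
  ],
  claw=[8,8,8,8,8],
)

```text
time_s: 11.5
position: [0.5298, -0.164, 0.0723]
tool_rot: [[0.984, -0.179, 0.001], [-0.179, -0.984, -0.001], [0.001, 0.001, -1.0]]
ft_force: [3.6, -5.7, -6.2]
grip_width: 0.0126
gripper_force: 30.0
```

Request:
arm_command(
  turn=[
    [0,0,0],
    [0,0,0],
    [0,0,0],
    [0,0,0],
    [0,0,0],
    [0,0,0],
    [0,0,0],
  ],
  xyz=[
    [0,0,0],
    [0,0,0],
    [0,0,0],
    [0,0,-0.5],
    [0,0,-0.9],
    [0,0,-0.9],
    [0,0,-0.6],
  ],
  claw=[30,40,40,40,40,40,40],
)

```text
time_s: 12.2
position: [0.5296, -0.1632, 0.2208]
tool_rot: [[0.984, -0.178, 0.003], [-0.178, -0.984, -0.002], [0.003, 0.001, -1.0]]
ft_force: [0.4, -0.8, -0.2]
grip_width: 0.0399
gripper_force: 0.0
```

Run:
```python
from h import *
st((.455,-.085,.22,20))
print(env.observe()['q'])
```

```text
12.2 [ 0.5296 -0.1632  0.2208] yaw -10.27 [ 0.4 -0.8 -0.2] 0.039913854841355706 0.0
need units [-1.748 -1.273  0.008] turnz -6.055
[-2.93727393e+01  2.15005837e+01  7.20560550e+01  6.77498851e-03
  8.62388973e+01  7.09018452e+01]
```

Request:
arm_command(
  turn=[
    [0,0,0],
    [0,0,0],
    [0,0,0],
    [0,0,0],
    [0,0,0],
    [0,0,0],
    [0,0,0],
  ],
  xyz=[
    [-0.7,0,0],
    [-0.8,0,0],
    [-0.8,0,0.4],
    [0,0,0.6],
    [0,0,0.6],
    [0,0,0.2],
    [0,0,0],
  ],
  claw=[40,40,40,40,40,40,40],
)

```text
time_s: 12.9
position: [0.4158, -0.1424, 0.1268]
tool_rot: [[0.984, -0.179, -0.002], [-0.179, -0.984, 0.001], [-0.002, -0.001, -1.0]]
ft_force: [-0.3, -0.4, 0.4]
grip_width: 0.0399
gripper_force: 0.0
```

Run:
```python
from h import *
st((.497,-.085,.12,112))
c=cam('wrist');w,dw=imaging.get_image('wrist');np.savez('w7.npz',p=w,d=dw,K=c[0],R=c[1],t=c[2])
m=xyzmap(0,dw,c);h=cv2.cvtColor(w,cv2.COLOR_BGR2HSV)
t=(m[...,2]>.125)&(m[...,2]<.135)&(h[...,1]>120)&(h[...,0]<40)&(h[...,0]>15)
q=m[t];print(len(q),cv2.minAreaRect(q[:,:2].astype(np.float32)*1000))
u,v=proj(0,[.488,-.158,.04],c)[0];print(u,v)
g=(h[...,0]>45)&(h[...,0]<80)&(h[...,1]>100)&(np.hypot(m[...,0]-.5,m[...,1]+.16)<.05)
r=((h[...,0]<8)|(h[...,0]>172))&(h[...,1]>160)&(np.hypot(m[...,0]-.5,m[...,1]+.16)<.04)
for n,k in(('g',g),('r',r)):
    q=m[k];print(n,len(q),q.min(0),q.max(0))
    if len(q)>5:
        e=np.linalg.svd(q[:,:2]-q[:,:2].mean(0),full_matrices=False)[2][0];print(q.mean(0),np.degrees(np.arctan2(e[1],e[0])))
u,v=int(u),int(v);v0=max(v-60,0);u0=max(u-60,0)
cv2.imwrite('pics/c7.png',cv2.resize(w[v0:v0+150,u0:u0+170],None,fx=4,fy=4,interpolation=cv2.INTER_CUBIC))
```

```text
12.9 [ 0.4158 -0.1424  0.1268] yaw -10.28 [-0.3 -0.4  0.4] 0.039920361133383195 0.0
need units [ 1.393 -1.419  0.134] turnz -24.457
1340 ((516.9230346679688, -160.5552215576172), (12.930706977844238, 21.01706314086914), 79.11092376708984)
261.3128243213097 90.72619124351664Traceback (most recent call last):
  File "<stdin>", line 11, in <module>
    return umr_minimum(a, axis, None, out, keepdims, initial, where)
ValueError: zero-size array to reduction operation minimum which has no identity
```

Run:
```python
from h import *
z=np.load('w7.npz');w=z['p']
cv2.imwrite('pics/c7.png',cv2.resize(w[0:150,180:350],None,fx=4,fy=4,interpolation=cv2.INTER_CUBIC))
```

```text
(no output)
```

View pics/c7.png

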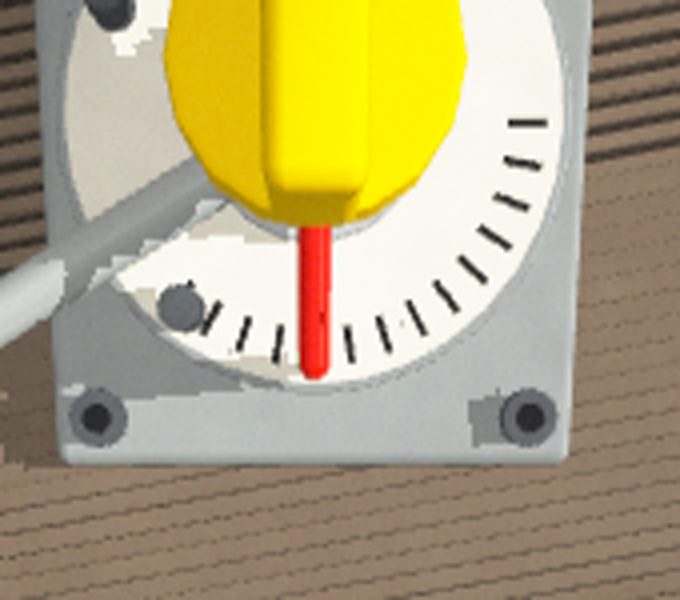

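The green line is fully hidden under the pointer at (315,300), and the ticks either side sit symmetrically at x=278 and x=349, so the adjuster is set. Now I go back to the lever.

Request:
arm_command(
  turn=[
    [0,0,0],
    [0,0,0],
    [0,0,0],
    [0,0,-0.9],
    [0,0,-1],
    [0,0,-1],
    [0,0,-1],
    [0,0,-1],
    [0,0,-1],
    [0,0,-1],
    [0,0,-1],
    [0,0,-1],
  ],
  xyz=[
    [0.4,-0.4,-0.2],
    [0.5,-0.51,0],
    [0.5,-0.51,0],
    [0,0,0],
    [0,0,0],
    [0,0,0],
    [0,0,0],
    [0,0,0],
    [0,0,0],
    [0,0,0],
    [0,0,0],
    [0,0,0],
  ],
  claw=[40,40,40,40,40,40,40,40,40,40,40,40],
)

```text
time_s: 14.15
position: [0.4986, -0.0855, 0.139]
tool_rot: [[0.825, 0.565, 0.002], [0.565, -0.825, -0.001], [0.001, 0.002, -1.0]]
ft_force: [-0.0, -0.4, 0.1]
grip_width: 0.0401
gripper_force: 0.0
```

Request:
arm_command(
  turn=[
    [0,0,-1],
    [0,0,-1],
    [0,0,-1],
    [0,0,-1],
    [0,0,-1],
    [0,0,-1],
    [0,0,-1],
    [0,0,-1],
    [0,0,-1],
    [0,0,-1],
    [0,0,-1],
    [0,0,-1],
  ],
  xyz=[
    [0,0,0],
    [0,0,0],
    [0,0,0],
    [0,0,0],
    [0,0,0],
    [0,0,0],
    [0,0,0],
    [0,0,0],
    [0,0,0],
    [0,0,0],
    [0,0,0],
    [0,0,0],
  ],
  claw=[40,40,40,40,40,40,40,40,40,40,40,40],
)

```text
time_s: 15.35
position: [0.4986, -0.0855, 0.139]
tool_rot: [[-0.077, 0.997, 0.002], [0.997, 0.077, -0.001], [-0.001, 0.002, -1.0]]
ft_force: [-0.2, 0.3, -1.1]
grip_width: 0.0397
gripper_force: 0.0
```

Run:
```python
from h import *
st((.4975,-.0852,.037,112))
p,d=imaging.get_image('side')
c=cam('wrist');p,d=imaging.get_image('wrist');m=xyzmap(0,d,c)
k=(m[...,2]>.084)&(m[...,2]<.094)&(p.max(2)<70)&(np.hypot(m[...,0]-.5,m[...,1]+.085)<.03);q=m[k]
print('grip',len(q),cv2.minEnclosingCircle(q[:,:2].astype(np.float32)*1000) if len(q) else 0)
```

```text
15.35 [ 0.4986 -0.0855  0.139 ] yaw 94.43 [-0.2  0.3 -1.1] 0.039655928472144907 0.0
need units [ 0.011 -0.026  2.039] turnz -3.513
grip 543 ((500.6516418457031, -82.07218933105469), 9.603992462158203)
```

Request:
arm_command(
  turn=[
    [0,0,-0.9],
    [0,0,-1],
    [0,0,-1],
    [0,0,-0.2],
    [0,0,0],
    [0,0,0],
    [0,0,0],
    [0,0,0],
    [0,0,0],
    [0,0,0],
  ],
  xyz=[
    [0.05,0.03,0.2],
    [0,0,0.4],
    [0,0,0.4],
    [0,0,0.4],
    [0,0,0.4],
    [0,0,0.2],
    [0,0,0],
    [0,0,0],
    [0,0,0],
    [0,0,0],
  ],
  claw=[40,40,40,40,40,40,40,24,24,24],
)

```text
time_s: 16.45
position: [0.4994, -0.0829, 0.0381]
tool_rot: [[-0.337, 0.941, 0.001], [0.941, 0.337, -0.001], [-0.001, 0.001, -1.0]]
ft_force: [0.3, -0.2, -0.7]
grip_width: 0.0241
gripper_force: 0.0
```

Run:
```python
from h import *
pol()
```

```text
16.45 [ 0.4994 -0.0829  0.0381] yaw 109.7 [ 0.3 -0.2 -0.7] 0.024052709406486347 0.0
r 0.08584581734124577 ang 110.13968068010493
```

Request:
arm_command(
  turn=[
    [0,0,0.4],
    [0,0,0.8],
    [0,0,0.8],
    [0,0,0.8],
    [0,0,0.8],
    [0,0,0.8],
    [0,0,0.8],
    [0,0,0.8],
    [0,0,0.8],
    [0,0,0.8],
    [0,0,0],
  ],
  xyz=[
    [-0.001,0.06,0],
    [-0.004,0.12,0],
    [-0.004,0.12,0],
    [-0.004,0.12,0],
    [-0.004,0.12,0],
    [-0.004,0.12,0],
    [-0.004,0.12,0],
    [-0.004,0.12,0],
    [-0.004,0.12,0],
    [-0.004,0.12,0],
    [0,0,0],
  ],
  claw=[24,24,24,24,24,24,24,24,24,24,24],
)

```text
time_s: 17.55
position: [0.5554, -0.0819, 0.0377]
tool_rot: [[0.314, 0.949, 0.0], [0.949, -0.314, 0.0], [0.0, 0.0, -1.0]]
ft_force: [-0.0, 0.3, 0.4]
grip_width: 0.0242
gripper_force: 0.0
```

Run:
```python
from h import *
pol()
```

```text
17.55 [ 0.5554 -0.0819  0.0377] yaw 71.67 [-0.   0.3  0.4] 0.02415962538956907 0.0
r 0.08573202574165845 ang 72.09929337698536
```

Request:
arm_command(
  turn=[
    [0,0,0.4],
    [0,0,0.4],
    [0,0,0.4],
  ],
  xyz=[
    [-0.001,0.06,0],
    [-0.001,0.06,0],
    [-0.001,0.06,0],
  ],
  claw=[24,24,24],
)

```text
time_s: 17.85
position: [0.5628, -0.0849, 0.0376]
tool_rot: [[0.411, 0.912, -0.001], [0.912, -0.411, 0.001], [0.0, -0.001, -1.0]]
ft_force: [-2.9, 2.0, 2.2]
grip_width: 0.024
gripper_force: 1.6
```

Request:
arm_command(
  turn=[
    [0,0,0.2],
    [0,0,0],
  ],
  xyz=[
    [0,0.03,0],
    [0,0,0],
  ],
  claw=[24,24],
)

```text
time_s: 18.05
position: [0.5646, -0.0857, 0.0375]
tool_rot: [[0.426, 0.905, -0.0], [0.905, -0.426, 0.0], [0.0, -0.0, -1.0]]
ft_force: [-2.3, 2.3, 1.6]
grip_width: 0.0243
gripper_force: 1.2
```

Force is still only about 3 N, so the lever isn't at its pin yet. I'll go on in 1 mm steps.

Request:
arm_command(
  turn=[
    [0,0,0.15],
    [0,0,0],
  ],
  xyz=[
    [0,0.025,0],
    [0,0,0],
  ],
  claw=[24,24],
)

```text
time_s: 18.25
position: [0.5659, -0.0863, 0.0374]
tool_rot: [[0.439, 0.899, 0.0], [0.899, -0.439, 0.0], [0.0, -0.0, -1.0]]
ft_force: [-1.9, 1.6, 0.5]
grip_width: 0.0241
gripper_force: 1.4
```

Request:
arm_command(
  turn=[
    [0,0,0.15],
    [0,0,0],
  ],
  xyz=[
    [0,0.025,0],
    [0,0,0],
  ],
  claw=[24,24],
)

```text
time_s: 18.45
position: [0.5672, -0.0869, 0.0373]
tool_rot: [[0.451, 0.893, 0.0], [0.893, -0.451, 0.0], [0.0, 0.0, -1.0]]
ft_force: [-0.5, 2.5, 1.2]
grip_width: 0.024
gripper_force: 1.3
```

Request:
arm_command(
  turn=[
    [0,0,0],
    [0,0,0],
  ],
  xyz=[
    [0,0.025,0],
    [0,0,0],
  ],
  claw=[24,24],
)

```text
time_s: 18.65
position: [0.5677, -0.0872, 0.0372]
tool_rot: [[0.45, 0.893, -0.001], [0.893, -0.45, 0.001], [0.0, -0.001, -1.0]]
ft_force: [-3.1, 3.0, 2.8]
grip_width: 0.0241
gripper_force: 2.6
```

Request:
arm_command(
  turn=[
    [0,0,0],
    [0,0,0],
  ],
  xyz=[
    [0,0.025,0],
    [0,0,0],
  ],
  claw=[24,24],
)

```text
time_s: 18.85
position: [0.5678, -0.0872, 0.0371]
tool_rot: [[0.45, 0.893, -0.004], [0.893, -0.45, 0.002], [-0.0, -0.004, -1.0]]
ft_force: [-7.3, 4.5, 6.0]
grip_width: 0.0238
gripper_force: 4.8
```

Request:
arm_command(
  turn=[
    [0,0,0],
    [0,0,0],
  ],
  xyz=[
    [0,0.025,0],
    [0,0,0],
  ],
  claw=[24,24],
)

```text
time_s: 19.05
position: [0.5679, -0.0872, 0.037]
tool_rot: [[0.45, 0.893, -0.006], [0.893, -0.45, 0.003], [-0.0, -0.007, -1.0]]
ft_force: [-11.9, 6.6, 8.6]
grip_width: 0.0242
gripper_force: 7.0
```

Request:
arm_command(
  turn=[
    [0,0,0],
    [0,0,0],
  ],
  xyz=[
    [0,0.025,0],
    [0,0,0],
  ],
  claw=[24,24],
)

```text
time_s: 19.25
position: [0.5679, -0.0872, 0.0369]
tool_rot: [[0.45, 0.893, -0.009], [0.893, -0.45, 0.004], [-0.001, -0.01, -1.0]]
ft_force: [-16.5, 9.8, 11.8]
grip_width: 0.0243
gripper_force: 9.3
```

The lever is firmly against its pin: no motion and the force climbing to about 19 N. I'll ease off, open and lift.

Request:
arm_command(
  turn=[
    [0,0,0],
    [0,0,0],
    [0,0,0],
    [0,0,0],
    [0,0,0],
    [0,0,0],
    [0,0,0],
    [0,0,0],
    [0,0,0],
    [0,0,0],
    [0,0,0],
  ],
  xyz=[
    [0,-0.06,0],
    [0,0,0],
    [0,0,0],
    [0,0,0],
    [0,0,-0.4],
    [0,0,-0.8],
    [0,0,-0.9],
    [0,0,-0.9],
    [-0.8,-0.8,0],
    [-0.8,-0.8,0],
    [0,0,0],
  ],
  claw=[24,40,40,40,40,40,40,40,40,40,40],
)

```text
time_s: 20.35
position: [0.4696, -0.1196, 0.1873]
tool_rot: [[0.453, 0.892, -0.002], [0.892, -0.453, 0.0], [-0.001, -0.002, -1.0]]
ft_force: [0.5, 0.6, 0.0]
grip_width: 0.0399
gripper_force: 0.0
```

Run:
```python
from h import *
st()
c=cam('wrist');p,d=imaging.get_image('wrist');m=xyzmap(0,d,c);h=cv2.cvtColor(p,cv2.COLOR_BGR2HSV)
A=np.array([.529,-.1637])
k=(m[...,2]>.084)&(m[...,2]<.094)&(p.max(2)<70)&(np.hypot(m[...,0]-.56,m[...,1]+.085)<.04);q=m[k]
if len(q):
    x,_=cv2.minEnclosingCircle(q[:,:2].astype(np.float32));e=np.array(x)-A;print('grip',len(q),x,np.degrees(np.arctan2(e[1],e[0])))
t=(m[...,2]>.125)&(m[...,2]<.135)&(h[...,1]>120)&(h[...,0]<40)&(h[...,0]>15);q=m[t]
if len(q)>5:print(len(q),cv2.minAreaRect(q[:,:2].astype(np.float32)*1000))
for n,c2 in(('side',cam('side')),):
    p,d=imaging.get_image(n);m=xyzmap(n,d);h=cv2.cvtColor(p,cv2.COLOR_BGR2HSV)
    t=(m[...,2]>.126)&(m[...,2]<.134)&(h[...,1]>120)&(h[...,0]<40)&(h[...,0]>15)&(np.hypot(m[...,0]-.53,m[...,1]+.16)<.04);q=m[t]
    if len(q)>5:print(n,len(q),cv2.minAreaRect(q[:,:2].astype(np.float32)*1000))
    k=(p.max(2)<45)&(m[...,2]>.056)&(m[...,2]<.095)&(np.hypot(m[...,0]-.56,m[...,1]+.085)<.04);print(len(m[k]),m[k].mean(0) if k.any() else 0)
```

```text
20.35 [ 0.4696 -0.1196  0.1873] yaw 63.07 [0.5 0.6 0. ] 0.039915799966580276 0.0
grip 494 (0.565497636795044, -0.08575230091810226) 64.90948469459978
1070 ((529.4713745117188, -162.33319091796875), (13.3590669631958, 46.14227294921875), 79.63770294189453)
side 132 ((529.96044921875, -165.17283630371094), (14.757317543029785, 43.69504928588867), 80.00884246826172)
106 [ 0.56435768 -0.09347533  0.07886355]
```

The lever reads 64.9°, which matches tight, and the bar reads −10.3°, unchanged on the line. Handing in.

```bash
python3 -c "
from rig import env
print(env.close_job())"
```

```text
the job is handed in; nothing more can be done
None
```

I loosened the yellow stop's nut to about 0.8 rad, turned the yellow adjuster clockwise until its pointer covered the green line, tightened the nut back to its pin without shifting the pointer, left the blue stop alone, and handed the job in at about 20 s; no verdict was shown.

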